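# Stir the nuts in the pan on the hob

## Task

Turn the hob's dial to its red mark. Then take the wooden spoon out of the crock and stir the nuts with its tip down among them: start on the handle side of the pan and make at least two full turns anticlockwise (seen from above) round its middle, and go on until there are chestnuts and walnuts both in the half of the pan by its handle and in the half away from it. Finally put the spoon back in the crock, head down, and let go; keep all the nuts in the pan and your fingers off them, do not push the pan or crock out of place, and leave the mill, jar and tin alone.

Things in the scene. Friction and masses are not known exactly. Their poses are not given: they have to be found in the camera images.
- hob: Fixed portable hob: aluminium box 400 (its x) by 290 (its y) by 55 mm high with a black glass plate on its far part; origin at the centre of its underside, z up. The dial sits on the bare strip near the robot, the pan on the glass.
- dial (a joint): Angle of the hob's black dial, rad: 0 when its white pointer points along the hob's -x (towards the robot), growing as it turns clockwise seen from above (at 1.57 it points along the hob's +y), range 0 to 4.5. It stays where it is left; turning takes about 0.04 N m. The red mark is at 2.00 rad; the black ticks are 0.5 rad apart.
- dial_grip (a point): Grip point of the dial, on its vertical axis (hob x = -155 mm, 90 mm above the table). The grip is a bar 49 mm long (along this point's x), 14 mm wide (along its y), from 67 to 97 mm above the table, on a disc of 52 mm diameter; the white pointer line lies on the -x half of the bar. The point turns with the dial. The pan's rim is at least 80 mm from the axis.
- mark (a point): The red mark on the hob's top beside the dial, 46 mm from the dial's axis.
- pan: Loose round steel pan, 1.3 kg, on the hob (underside 55 mm above the table): 50 mm high, wok-shaped, outside diameter 96 mm at the foot, 170 at height 18, 244 at the rim, wall 4; flat inner floor 94 mm wide, 5 mm above the underside. Its middle is free of nuts at the start. Origin: centre of its underside, z up. Black handle along the pan's +x to 244 mm from the centre, at heights 31 to 73 mm.
- crock: Loose blue ceramic utensil crock, 0.9 kg: outside diameter 70, inside 56, height 100 mm, inner floor 6 mm above its underside. Origin: centre of its underside, z up. It is one of four things standing in four places, two on each side of the hob.
- spoon: Loose beech spoon 200 mm long, 50 g, leaning about 22 degrees from upright in the crock, head down. Origin: the middle of the head's tip; z runs up along the handle. Head: a round flat disc of 31 mm diameter, 14 mm thick (along its x), from z = 0 to 31 mm; handle: square, 14 by 14 mm (flats facing its x and y), slightly rounded, up to z = 200 mm.
- spoon_end (a point): The top end of the spoon's handle, 200 mm from its tip.
- mill: Black pepper mill, bystander: 56 mm diameter, 170 mm high; origin at the centre of its underside.
- jar: Amber jar with yellow label and brass cap, bystander: 76 mm diameter, 120 mm high; origin at the centre of its underside.
- tin: Tin can with blue label, bystander: 74 mm diameter, 105 mm high; origin at the centre of its underside.
- chestnut0: Loose dark brown chestnut, 33 mm long and 27 mm thick, 14 g, smooth, rolls freely; origin at its centre. The three chestnuts start in the half of the pan away from its handle.
- walnut0: Loose pale walnut, 34 mm long and 28 mm thick, 12 g, smooth, rolls freely; origin at its centre. The three walnuts start in the handle half of the pan.
- chestnut1: Loose dark brown chestnut, 33 mm long and 27 mm thick, 14 g, smooth, rolls freely; origin at its centre. The three chestnuts start in the half of the pan away from its handle.
- walnut1: Loose pale walnut, 34 mm long and 28 mm thick, 12 g, smooth, rolls freely; origin at its centre. The three walnuts start in the handle half of the pan.
- chestnut2: Loose dark brown chestnut, 33 mm long and 27 mm thick, 14 g, smooth, rolls freely; origin at its centre. The three chestnuts start in the half of the pan away from its handle.
- walnut2: Loose pale walnut, 34 mm long and 28 mm thick, 12 g, smooth, rolls freely; origin at its centre. The three walnuts start in the handle half of the pan.
Not all that is in view belongs to the job. What is shaped like the spoon but green or pink is not meant.

How it is judged:
By the outcome, as a careful person would: the job done as asked, in the order asked, and still so for the second after the job is handed in, with the robot touching nothing.
It also fails if it takes over 72 s, if anything falls off the work surface, if the arm or the gripper's body presses on something with over 40 N, if the wrist force passes 120 N, or if a joint passes its speed limit or range.

## Robot

A 6-joint arm with a two-finger parallel gripper is mounted at the origin on the work surface. World frame = base frame: x ahead of the robot, y to its left, z up, the work surface at z = 0. Lengths are in m, angles in rad, forces in N, time in s.
With the tool pointing down it reaches from about 0.325 to 0.875 m from the base axis. Payload 4.4 kg.
Tool frame: the origin (TCP) lies midway between the tips of the shut fingers; the grasp point (between the pads) lies 19 mm behind it; z points along the fingers, y is the line along which they close (so a half turn about z gives the same grasp; the last joint's range is limited). The gripper opens to 85 mm and grips with 20 to 120 N. Pads are 22 mm wide; open, the fingers measure 114 mm over their backs; the gripper's body (76 mm by 85 mm) begins 54 mm behind the grasp point. The pads swing forward as they close: fully open they stand 13 mm farther back than shut.
Start: joints at [-1.3, 0.207, 1.542, -0, 1.393, -0.15], TCP at [0.235, -0.525, 0.231] pointing down, gripper open.
Joint ranges: [-2.73, 2.73], [-0.86, 2.22], [0.23, 2.46], [-1.11, 4.25], [0.08, 2.63], [-2.82, 2.82]. Speed limits (rad/s): [2.79, 2.79, 3.14, 3.14, 3.14, 3.14].

## Interface

Orientations are given as a 3x3 rotation matrix whose columns are the frame's x, y, z axes.
In Python, from station import state, eyes, workorder gives the robot as it stands. The module is installed in compiled form; this text tells all that it offers.
- The arm moves only by the tool send_rows, never from a script. Its argument "steps" is text: rows parted by semicolons, each of 4 numbers parted by spaces: the shift along the world's x, y, z in mm, then the turn about the world's z in degrees. In form: x y z twist; .... A call has 1 to 10 rows; each row is the pose to reach, as a shift and turn from the pose commanded when the call began; what a row does not reach only later rows make up. A row lasts 1/8 s, in which the tool goes at most 62.5 mm and 10.7 degrees, less where a joint would pass 70% of its speed; a pose out of reach is approached as far as the arm can. A call with a gripper value outside its range is refused whole. "fingers" is the opening, from 0 (shut) to 1 (fully open), set as the call begins (left out, the last holds). The fingers move at their own pace and stop on an object; "force" is the grip in N (left out, the last holds). Time passes only in rows, so rows that repeat a pose let the fingers close. It gives the time, the measured TCP pose, the force, the opening and the grip force at its end, in the units of the state.
- state(): the state, without advancing time (a new reading comes with each control period).
- eyes.capture(name): name is "side" or "top" or "wrist"; returns a dict with "img" (480x640x3 uint8, red, green, blue), "K" (3x3 intrinsics, pixels), "T" (4x4, takes a point from camera to world coordinates); the wrist camera has in their place "tool_from_camera" (4x4, takes a point from camera to tool coordinates, whose origin is the TCP and whose axes are the flange's). Camera axes: x right, y up, looking along -z (the intrinsics and any distortion apply to the point x, -y, -z); pixel columns grow to the right and rows downward; lengths in m; the calibration is good to about 2 mm. A picture is of the moment at which its call begins: read the wrist's pose just before it. There is no depth.
- workorder.job_done(): hands the job in; it is judged then, once.
The state is a dict: "clock": time; "joint_pos": joint angles; "qd": joint speeds; "joint_torque": joint torques, N m; "tool_pos": TCP position; "eef_rot": TCP orientation; "wrist_force": force on the tool from outside, world axes, zero at the start; "moment": the same for the moment, N m; "finger_gap": finger opening in m; "grip_force": force on a finger pad.
Only numpy, scipy, OpenCV 4.12 (cv2) and the standard library are available. Lean on these libraries where they do the work, as an engineer would, in place of code of your own. Each camera call takes 0.05 s, during which the arm holds its last target. There are 200 camera calls.

## Working session

There is one attempt and no reset: what is moved stays moved. The work goes in short steps, Python scripts to look and compute and a tool call to move; the robot and the scene stay as the last step left them, time stands still between calls to the robot, and variables do not carry over. Pictures are saved under pics/ and viewed, at most 10 in all, crops included, and the job is handed in when it is done.

Besides the shell and the picture viewer there is one more tool, called after "Emit:" by a JSON object that holds its "name" and its "arguments". send_rows: Moves the arm, as the interface text tells. Its arguments: {"type":"object","properties":{"steps":{"type":"string"},"fingers":{"type":"number"},"force":{"type":"number"}},"required":["steps"]}

```bash
mkdir -p pics
cat > h.py <<'E'
import numpy as np, cv2
from station import state, eyes, workorder
def cap(n, save=None):
    s=state(); d=eyes.capture(n)
    if n=='wrist':
        T=np.eye(4);T[:3,:3]=np.array(s['eef_rot']);T[:3,3]=s['tool_pos']
        d['T']=T@np.array(d['tool_from_camera'])
    d['T']=np.array(d['T']);d['K']=np.array(d['K'])
    if save: cv2.imwrite('pics/'+save,d['img'][:,:,::-1])
    return d
def ray(d,u,v):
    K=d['K'];x=(u-K[0,2])/K[0,0];y=(v-K[1,2])/K[1,1]
    return d['T'][:3,3], d['T'][:3,:3]@np.array([x,-y,-1.])
def onz(d,u,v,z):
    o,r=ray(d,u,v); return o+r*(z-o[2])/r[2]
def proj(d,p):
    q=np.linalg.inv(d['T'])@np.append(p,1); K=d['K']
    return np.array([K[0,2]+K[0,0]*q[0]/-q[2],K[1,2]+K[1,1]*q[1]/q[2]])
def tri(d1,p1,d2,p2):
    o1,r1=ray(d1,*p1);o2,r2=ray(d2,*p2)
    a=np.linalg.lstsq(np.c_[r1,-r2],o2-o1,rcond=None)[0]
    A=o1+r1*a[0];B=o2+r2*a[1]; return (A+B)/2,np.linalg.norm(A-B)
E
python3 - <<'E'
from h import *
s=state();print({k:np.round(v,3).tolist() for k,v in s.items()})
for n in('top','side'):
    d=cap(n,n+'0.png');print(n,d['K'].tolist(),d['T'].round(3).tolist(),[k for k in d])
d=eyes.capture('wrist');print(np.array(d['tool_from_camera']).round(3).tolist())
E
```

```text
{'clock': 0.0, 'joint_pos': [-1.3, 0.207, 1.543, 0.0, 1.394, -0.151], 'qd': [-0.001, -0.001, -0.001, -0.001, 0.001, -0.002], 'joint_torque': [-0.002, -38.304, -29.16, -0.0, 0.011, -0.0], 'tool_pos': [0.235, -0.524, 0.23], 'eef_rot': [[0.912, 0.409, -0.001], [0.409, -0.912, 0.002], [0.0, -0.002, -1.0]], 'wrist_force': [-0.02, 0.023, -0.182], 'moment': [0.071, 0.007, -0.021], 'grip_force': 0.0, 'finger_gap': 0.086}
top [[483.6341134042936, 0.0, 318.0665101021971], [0.0, 483.6341134042936, 236.51032277563144], [0.0, 0.0, 1.0]] [[0.011, 0.982, -0.187, 0.261], [-0.999, 0.016, 0.028, -0.017], [0.031, 0.187, 0.982, 1.235], [0.0, 0.0, 0.0, 1.0]] ['img', 'K', 'T']
side [[444.2475829921354, 0.0, 316.9681471908551], [0.0, 444.2475829921354, 241.59397048335657], [0.0, 0.0, 1.0]] [[-0.757, 0.366, -0.541, -0.08], [-0.653, -0.432, 0.622, 0.625], [-0.006, 0.824, 0.567, 0.742], [0.0, 0.0, 0.0, 1.0]] ['img', 'K', 'T']
[[0.0, 0.947, 0.32, 0.082], [1.0, -0.0, -0.0, 0.001], [0.0, 0.32, -0.947, -0.143], [0.0, 0.0, 0.0, 1.0]]
```

View pics/top0.png

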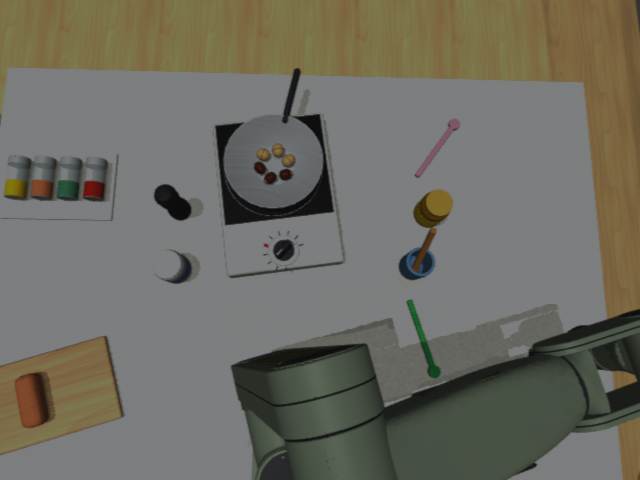

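View pics/side0.png

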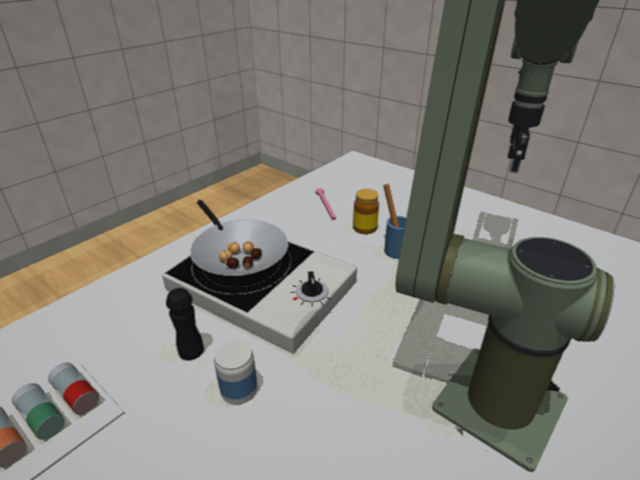

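The top view looks along the workspace with +x up and +y left. The dial is near (285,250) with its red mark at (266,245), and the pan centre is near (275,165) with the handle pointing away. The crock is at (418,265) with the spoon end at (432,232), the jar is just beyond it, and the mill and tin are on the left.

Run:
```python
from h import *
t=cap('top');s=cap('side')
P=lambda *a:print(a[0],np.round(onz(t,*a[1:])*1000).tolist())
P('dial',285,249,.095);P('mark',266,245,.055);P('hobcorners',228,276,.055);P('',343,262,.055);P('',325,114,.055);P('',215,125,.055)
P('pan',273.5,161,.105);P('handle',296,71,.125);P('crock',418,263,.1);P('spoonend',432,232,.19);P('jar',437,203,.12)
print(tri(t,(432.5,232),s,(388,186)))
```

```text
dial [447.0, 29.0, 95.0]
mark [463.0, 78.0, 55.0]
hobcorners [385.0, 167.0, 55.0]
 [423.0, -113.0, 55.0]
 [812.0, -65.0, 55.0]
 [775.0, 219.0, 55.0]
pan [663.0, 62.0, 105.0]
handle [892.0, 11.0, 125.0]
crock [417.0, -288.0, 100.0]
spoonend [475.0, -300.0, 190.0]
jar [560.0, -333.0, 120.0]
(array([ 0.4736524 , -0.30147084,  0.19048088]), np.float64(0.0020174351990997655))
```

Emit:
{"name": "send_rows", "arguments": {"steps": "0 0 40 0; 10 50 50 0; 30 110 50 0; 55 170 50 0; 80 230 50 0; 105 290 50 0; 130 350 50 0; 155 410 50 0; 180 470 40 0; 205 520 20 0"}}

```text
clock: 1.5
tool_pos: [0.4363, -0.0139, 0.2561]
eef_rot: [[0.912, 0.41, 0.004], [0.41, -0.912, -0.001], [0.003, 0.003, -1.0]]
wrist_force: [1.2, -0.7, -0.2]
finger_gap: 0.0855
grip_force: 0.0
```

Emit:
{"name": "send_rows", "arguments": {"steps": "6 35 -30 0;6 35 -60 0;6 35 -60 0"}}

```text
clock: 1.88
tool_pos: [0.4387, 0.0201, 0.1926]
eef_rot: [[0.912, 0.411, -0.006], [0.411, -0.912, 0.001], [-0.005, -0.003, -1.0]]
wrist_force: [-0.2, -0.4, 0.2]
finger_gap: 0.0855
grip_force: 0.0
```

Run:
```python
from h import *
s=state();print(s['tool_pos'],np.array(s['eef_rot']).round(3).tolist(),s['clock'])
cap('wrist','w1.png')
```

```text
[0.43869606 0.02014125 0.19257597] [[0.912, 0.411, -0.006], [0.411, -0.912, 0.001], [-0.005, -0.003, -1.0]] 1.875
```

View pics/w1.png

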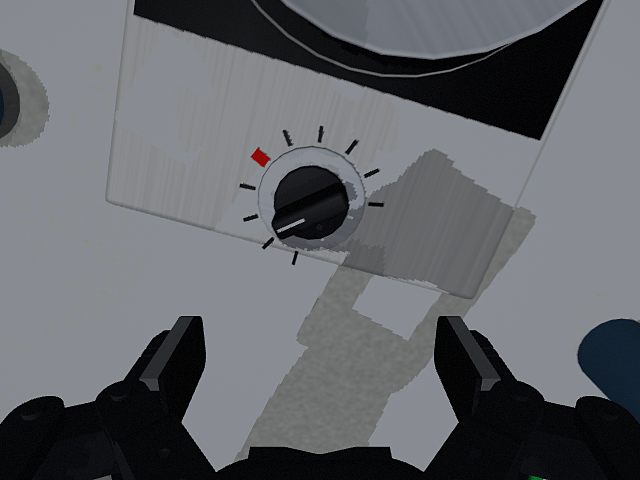

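The wrist view shows the dial near (311,200) with its white pointer from (278,231) to (305,221). The red mark is at (261,157) and there are nine black ticks around it.

Run:
```python
from h import *
d=cap('wrist')
pts=[(294,258),(268,243),(250,217),(247,186),(261,157),(287,137),(321,133),(352,146),(371,173),(376,204)]
W=np.array([onz(d,*p,.055)[:2] for p in pts])
A=np.c_[2*W,np.ones(len(W))];c=np.linalg.lstsq(A,(W**2).sum(1),rcond=None)[0]
print('axis',c[:2],'r',np.sqrt(c[2]+c[:2]@c[:2]))
a=np.degrees(np.arctan2(W[:,1]-c[1],W[:,0]-c[0]));print('ticks',a.round(1))
p=onz(d,278,231,.097);q=onz(d,305,221,.097);print(p,q)
v=(p-q);print('pointer dir',np.degrees(np.arctan2(v[1],v[0])), 'from axis',np.degrees(np.arctan2(*(p[:2]-c[:2])[::-1])))
e=onz(d,348,185,.097);print('bar other end',e)
o,r=onz(d,150,213,.055),onz(d,430,290,.055);v=o-r;print('edge',np.degrees(np.arctan2(v[1],v[0])))
```

```text
axis [0.45146102 0.03036105] r 0.04653781586317086
ticks [-172.4  159.6  130.3  102.    73.2   44.8   15.9  -12.5  -41.3  -69.8]
[0.43400927 0.04462365 0.097     ] [0.44691862 0.03181683 0.097     ]
pointer dir 135.22843618626854 from axis 140.74227070452244
bar other end [0.47826186 0.01721391 0.097     ]
edge 97.73346913834489
```

Emit:
{"name": "send_rows", "arguments": {"steps": "5 0 0 10;5 0 0 20;5 0 0 31;5 0 0 42;5 0 0 52;5 0 0 63;5 0 0 73;5 0 0 84;5 0 0 94;5 0 0 104", "fingers": 0.5}}

```text
clock: 3.22
tool_pos: [0.4475, 0.0182, 0.1973]
eef_rot: [[-0.621, 0.784, 0.004], [0.784, 0.621, -0.001], [-0.003, 0.003, -1.0]]
wrist_force: [-0.3, 0.1, 0.3]
finger_gap: 0.0427
grip_force: 0.0
```

Emit:
{"name": "send_rows", "arguments": {"steps": "0 0 -40 10;0 0 -70 10;0 0 -70 10"}}

```text
clock: 3.6
tool_pos: [0.4451, 0.0187, 0.1246]
eef_rot: [[-0.744, 0.668, -0.003], [0.668, 0.744, 0.0], [0.002, -0.001, -1.0]]
wrist_force: [0.5, 0.5, 0.1]
finger_gap: 0.0425
grip_force: 0.0
```

Run:
```python
from h import *
s=state();R=np.array(s['eef_rot']);print(s['tool_pos'],np.degrees(np.arctan2(R[1,0],R[0,0])),s['clock'],s['finger_gap'],s['joint_pos'])
cap('wrist','w2.png')
```

```text
[0.44514429 0.01871626 0.12458159] 138.0762793358463 3.6 0.0425354463201937 [-1.52681255e-01  5.48817200e-02  1.95227322e+00 -1.13229254e-07
  1.13714191e+00 -9.91772249e-01]
```

View pics/w2.png

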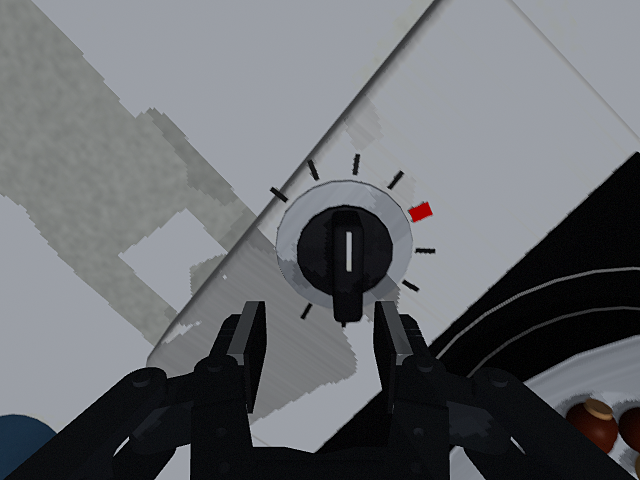

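The bar is vertical in the image at column 348, rows 210–322, so it lies parallel to the tool's x axis. The tool is offset from it, so I'll compute the shift.

Run:
```python
from h import *
d=cap('wrist')
W=np.array([onz(d,*p,.055)[:2] for p in [(278,194),(313,169),(356,164),(396,179),(421,212),(425,251),(410,286),(306,312)]])
A=np.c_[2*W,np.ones(len(W))];c=np.linalg.lstsq(A,(W**2).sum(1),rcond=None)[0]
print('axis',c[:2],'r',np.sqrt(c[2]+c[:2]@c[:2]))
print(np.degrees(np.arctan2(W[4,1]-c[1],W[4,0]-c[0])))
a,b=onz(d,348,210,.097),onz(d,347,322,.097);print(a,b,(a+b)/2,np.degrees(np.arctan2(a[1]-b[1],a[0]-b[0])))
s=state();print(s['tool_pos'],s['clock'])
```

```text
axis [0.45170539 0.03094273] r 0.04676409496925913
73.37343733347387
[0.42713254 0.05191949 0.097     ] [0.46937887 0.01507138 0.097     ] [0.4482557  0.03349543 0.097     ] 138.90440002453084
[0.44757913 0.01857012 0.12694308] 3.7
```

Emit:
{"name": "send_rows", "arguments": {"steps": "4 12 0 0;4 12 0 0;4 12 -10 0"}}

```text
clock: 4.08
tool_pos: [0.4515, 0.0314, 0.1162]
eef_rot: [[-0.746, 0.666, 0.004], [0.666, 0.746, -0.001], [-0.003, 0.002, -1.0]]
wrist_force: [0.3, -0.6, -0.5]
finger_gap: 0.0429
grip_force: 0.0
```

Emit:
{"name": "send_rows", "arguments": {"steps": "0 0 -30 0;0 0 -43 0;0 0 -43 0"}}

```text
clock: 4.45
tool_pos: [0.4487, 0.0314, 0.0708]
eef_rot: [[-0.745, 0.667, -0.004], [0.667, 0.745, 0.0], [0.003, -0.002, -1.0]]
wrist_force: [0.6, 0.5, -0.3]
finger_gap: 0.0425
grip_force: 0.0
```

Emit:
{"name": "send_rows", "arguments": {"steps": "0 0 0 0;0 0 0 0;0 0 0 0;0 0 0 0", "fingers": 0, "force": 40}}

```text
clock: 4.95
tool_pos: [0.4509, 0.031, 0.073]
eef_rot: [[-0.745, 0.667, 0.002], [0.667, 0.745, -0.0], [-0.002, 0.001, -1.0]]
wrist_force: [-0.9, -0.9, 5.7]
finger_gap: 0.0137
grip_force: 41.2
```

Emit:
{"name": "send_rows", "arguments": {"steps": "0 0 0 -8;0 0 0 -18;0 0 0 -28;0 0 0 -38;0 0 0 -48;0 0 0 -57;0 0 0 -65;0 0 0 -65;0 0 0 -65"}}

```text
clock: 6.08
tool_pos: [0.4489, 0.0305, 0.073]
eef_rot: [[0.289, 0.957, -0.003], [0.957, -0.289, -0.002], [-0.003, -0.002, -1.0]]
wrist_force: [-6.1, -4.0, 12.1]
finger_gap: 0.0131
grip_force: 42.2
```

Emit:
{"name": "send_rows", "arguments": {"steps": "0 0 0 0;0 0 0 0;0 0 40 0;0 0 90 0;0 0 110 0;0 0 110 0", "fingers": 0.5}}

```text
clock: 6.82
tool_pos: [0.4516, 0.0312, 0.1838]
eef_rot: [[0.289, 0.957, 0.005], [0.957, -0.289, -0.0], [0.001, 0.005, -1.0]]
wrist_force: [-0.7, 0.4, -0.6]
finger_gap: 0.0427
grip_force: 0.0
```

Run:
```python
from h import *
s=state();R=np.array(s['eef_rot']);print(s['tool_pos'],np.degrees(np.arctan2(R[1,0],R[0,0])),s['clock'])
d=cap('wrist','w3.png')
np.save('w3T.npy',d['T'])
```

```text
[0.45163136 0.03120106 0.1837777 ] 73.17575767740583 6.825
```

View pics/w3.png

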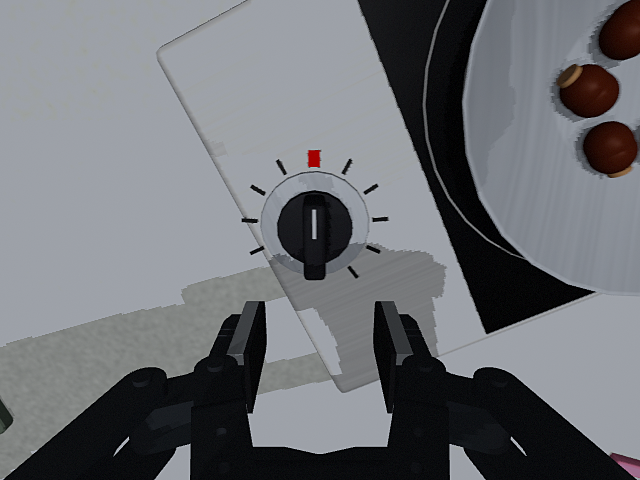

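The pointer at column 314 is in line with the red mark at (314,158), so the dial is set. Next is the spoon.

Emit:
{"name": "send_rows", "arguments": {"steps": "0 -20 60 -8;-2 -60 116 -18;-4 -110 116 -28;-6 -160 116 -38;-8 -210 116 -48;-9 -260 116 -58;-10 -300 116 -68;-11 -323 116 -78;-11 -323 116 -86;-11 -323 116 -86", "fingers": 0.6}}

```text
clock: 8.12
tool_pos: [0.4383, -0.2914, 0.2954]
eef_rot: [[0.975, -0.221, -0.003], [-0.221, -0.975, 0.003], [-0.004, -0.003, -1.0]]
wrist_force: [0.2, -0.1, -0.0]
finger_gap: 0.0511
grip_force: 0.0
```

Run:
```python
from h import *
s=state();R=np.array(s['eef_rot']);print(s['tool_pos'],np.degrees(np.arctan2(R[1,0],R[0,0])),s['clock'])
d=cap('wrist','w4.png');t=cap('top');sd=cap('side','s4.png')
# spoon colour mask
for n,c in(('wrist',d),('side',sd)):
    h=cv2.cvtColor(c['img'],cv2.COLOR_RGB2HSV)
    m=cv2.inRange(h,(5,110,60),(15,230,255));nn,l,st,ce=cv2.connectedComponentsWithStats(m)
    print(n,[(st[i].tolist()) for i in range(1,nn) if st[i,4]>60])
```

```text
[ 0.43825168 -0.29141992  0.29537044] -12.776070836776027 8.125
wrist [[315, 158, 23, 28, 259]]
side [[384, 185, 14, 42, 174], [0, 427, 23, 22, 304]]
```

View pics/w4.png

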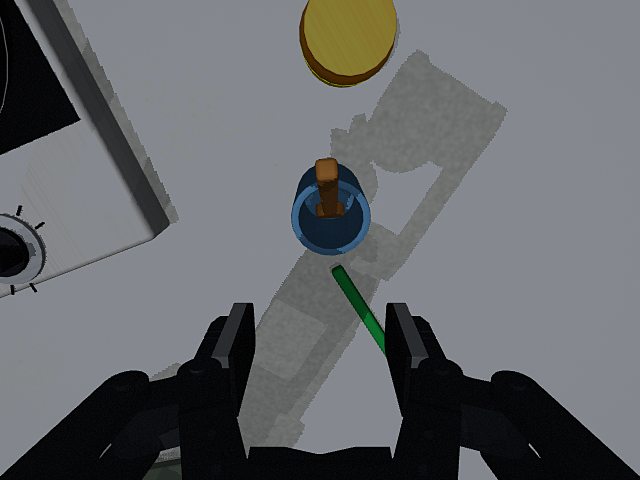

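Run:
```python
import cv2
a=cv2.imread('pics/w4.png')[145:265,270:390];a=cv2.convertScaleAbs(cv2.resize(a,(480,480),interpolation=cv2.INTER_CUBIC),alpha=1.8)
b=cv2.imread('pics/s4.png')[170:270,350:430];b=cv2.convertScaleAbs(cv2.resize(b,(384,480),interpolation=cv2.INTER_CUBIC)[:, :320],alpha=1.4)
cv2.imwrite('pics/z4.png',cv2.hconcat([a,b]))
```

```text
(no output)
```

View pics/z4.png

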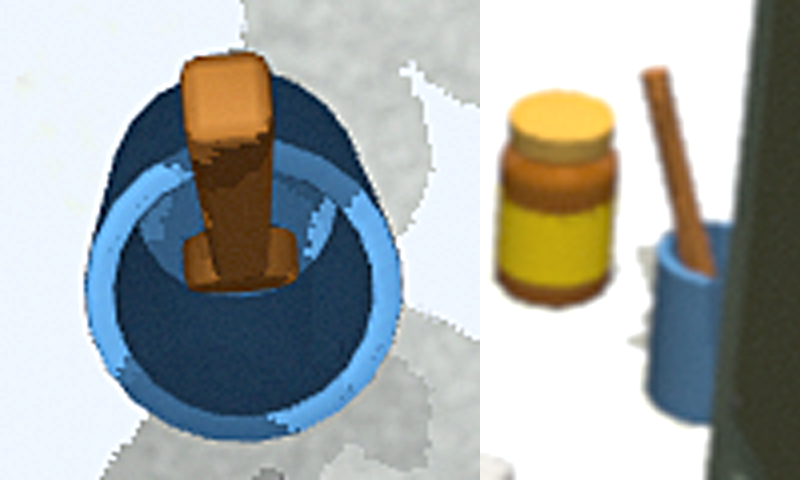

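The zoom shows the handle's end face centred at about (326,169) in the wrist image. Its flats are square to the gripper, and it leans straight up the image from the head at (330,211). The crock rim centre is about (331,216).

Run:
```python
from h import *
d=cap('wrist');s=state();R=np.array(s['eef_rot']);print(s['tool_pos'],s['clock'])
E=onz(d,326.5,169.5,.190);H=onz(d,330.5,209,.030);C=onz(d,331,216,.1)
print('end',E,'headtop',H,'crock',C)
v=E-H;print('az',np.degrees(np.arctan2(v[1],v[0])),'tilt',np.degrees(np.arctan2(np.hypot(v[0],v[1]),v[2])))
e1=onz(d,270+187/4,145+140/4,.185);e2=onz(d,270+272/4,145+133/4,.185);w=e1-e2;print('face edge az',np.degrees(np.arctan2(w[1],w[0])),np.linalg.norm(w))
# pan from top image
t=cv2.imread('pics/top0.png');g=cv2.cvtColor(t,cv2.COLOR_BGR2HSV)
T=cap('top')
m=((g[...,2]>45)&(g[...,1]<60)).astype(np.uint8);roi=np.zeros_like(m);roi[105:213,218:331]=1
m=cv2.morphologyEx(m*roi,cv2.MORPH_OPEN,np.ones((3,3)))
n,l,st,ce=cv2.connectedComponentsWithStats(m);k=l[185,250];print(st[k],ce[k])
c=max(cv2.findContours((l==k).astype(np.uint8),0,1)[0],key=cv2.contourArea);
print(cv2.fitEllipse(cv2.convexHull(c)))
for nm,lo,hi in(('chest',(0,120,20),(12,255,110)),('wal',(10,60,120),(25,255,255))):
    mm=cv2.inRange(g,lo,hi)*roi;n,l,st,ce=cv2.connectedComponentsWithStats(mm)
    for i in range(1,n):
        if st[i,4]>20: print(nm,ce[i],st[i,4],onz(T,*ce[i],.078)[:2])
```

```text
[ 0.43893224 -0.29116912  0.29725771] 8.325
end [ 0.47870465 -0.30527632  0.19      ] headtop [ 0.41150304 -0.29727649  0.03      ] crock [ 0.42363414 -0.29859898  0.1       ]
az -6.788674595451277 tilt 22.92717601350773
face edge az 82.06307340725283 0.013543357652228095
[ 218  105  113  104 8611] [274.24422251 151.50981303]
((275.832275390625, 135.82266235351562), (121.93815612792969, 145.03665161132812), 1.3295602798461914)
chest [259.41025641 167.34615385] 78 [0.65489259 0.09820392]
chest [285.12987013 173.98701299] 77 [0.6389257  0.03373241]
chest [269.96052632 177.57894737] 76 [0.6288274  0.07117335]
wal [277.22727273 150.72727273] 22 [0.69955675 0.0549978 ]
wal [262.02631579 152.92105263] 38 [0.69290828 0.09291728]
```

Emit:
{"name": "send_rows", "arguments": {"steps": "10 -5 -40 3;20 -10 -90 5;22 -10 -120 5;22 -10 -120 5"}}

```text
clock: 8.88
tool_pos: [0.4594, -0.2998, 0.175]
eef_rot: [[0.991, -0.135, -0.005], [-0.135, -0.991, 0.005], [-0.006, -0.004, -1.0]]
wrist_force: [-0.9, -0.5, 0.3]
finger_gap: 0.0511
grip_force: 0.0
```

Run:
```python
from h import *
d=cap('wrist','w5.png');s=state();R=np.array(s['eef_rot']);print(s['tool_pos'],s['clock'],np.degrees(np.arctan2(R[1,0],R[0,0])))
h=cv2.cvtColor(d['img'],cv2.COLOR_RGB2HSV);m=cv2.inRange(h,(5,100,40),(18,255,255))
n,l,st,ce=cv2.connectedComponentsWithStats(m)
for i in range(1,n):
    if st[i,4]>200: print(st[i],ce[i])
for p in((.461,-.301,.134),(.476,-.303,.19)):print(proj(d,p))
```

```text
[ 0.46065053 -0.30104904  0.17741361] 8.925 -7.776950360332491
[ 301    0  112  123 1210] [331.30743802  83.03140496]
[ 305  268   42   43 1581] [325.89247312 289.89500316]
[320.11120054 271.99132871]
[319.57406977 297.18609307]
```

View pics/w5.png

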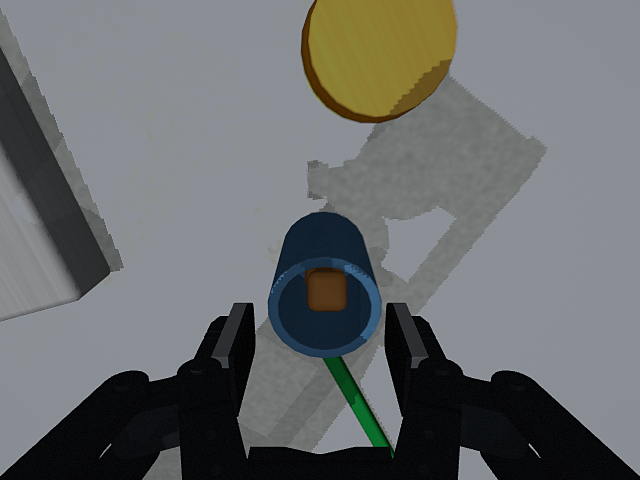

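The view looks straight down the handle, with its end face at (326,290) between the pads, about 2 mm off centre. The crock rim is centred at about (325,307). I'll correct and grip.

Emit:
{"name": "send_rows", "arguments": {"steps": "2 -2 -20 0;2 -2 -43 0;2 -2 -43 0;2 -2 -43 0"}}

```text
clock: 9.43
tool_pos: [0.4642, -0.3047, 0.1374]
eef_rot: [[0.991, -0.136, 0.003], [-0.136, -0.991, -0.003], [0.003, 0.002, -1.0]]
wrist_force: [0.1, 0.7, 0.3]
finger_gap: 0.0511
grip_force: 0.0
```

Emit:
{"name": "send_rows", "arguments": {"steps": "0 0 0 0;0 0 0 0;0 0 0 0;0 0 0 0;0 0 0 0", "fingers": 0, "force": 50}}

```text
clock: 10.05
tool_pos: [0.4636, -0.3038, 0.1357]
eef_rot: [[0.991, -0.136, 0.001], [-0.136, -0.991, -0.0], [0.001, 0.0, -1.0]]
wrist_force: [0.8, 2.7, 4.5]
finger_gap: 0.0132
grip_force: 49.6
```

Run:
```python
from h import *
d=cap('wrist','w6.png');s=state();print(s['tool_pos'],s['clock'],s['finger_gap'],s['wrist_force'])
h=cv2.cvtColor(d['img'],cv2.COLOR_RGB2HSV);m=cv2.inRange(h,(98,100,60),(115,255,255))
c=max(cv2.findContours(m,0,1)[0],key=cv2.contourArea);print(cv2.boundingRect(c))
```

```text
[ 0.46350237 -0.30386764  0.13565747] 10.1 0.013311172563194402 [1.62324364 0.7059464  5.53183502]
(303, 296, 34, 14)
```

Emit:
{"name": "send_rows", "arguments": {"steps": "2 0 15 0;3 0 35 0;4 0 60 0;4 0 90 0;4 0 120 0;4 0 150 0;4 0 170 0;4 0 170 0"}}

```text
clock: 11.1
tool_pos: [0.4678, -0.3047, 0.3075]
eef_rot: [[0.991, -0.136, 0.003], [-0.136, -0.991, -0.004], [0.004, 0.003, -1.0]]
wrist_force: [-0.3, -0.6, -0.6]
finger_gap: 0.0132
grip_force: 49.0
```

Run:
```python
from h import *
s=state();print(s['tool_pos'],s['clock'],s['finger_gap'],s['wrist_force'])
t=cap('top','t7.png');sd=cap('side','s7.png')
a=t['img'][80:300,180:480,::-1];b=sd['img'][100:320,170:470,::-1]
cv2.imwrite('pics/z7.png',cv2.convertScaleAbs(cv2.resize(cv2.vconcat([a,b]),(800,1173)),alpha=1.4)[:0+1173][:, :][::1])
z=cv2.hconcat([cv2.resize(a,None,fx=1.33,fy=2) if 0 else cv2.resize(a,(400,293)),cv2.resize(b,(400,293))])
cv2.imwrite('pics/z7.png',cv2.convertScaleAbs(z,alpha=1.5))
```

```text
[ 0.46775712 -0.30465224  0.30748764] 11.1 0.013170290374421571 [-0.25437399 -0.61504615 -0.58044147]
```

View pics/z7.png

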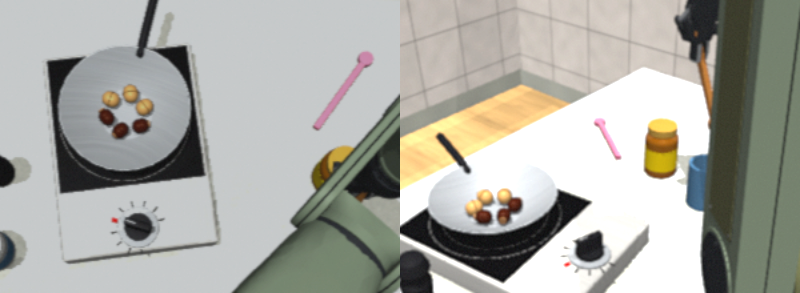

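The spoon is in the gripper with the nuts and pan undisturbed. The rim spans crop columns 57–191, which puts the pan middle at about (0.663, 0.062) with the handle pointing at about −12°. I'll carry the spoon over the pan.

Emit:
{"name": "send_rows", "arguments": {"steps": "25 35 0 0;55 75 0 0;87 120 0 0;120 165 0 0;154 210 0 0;188 255 0 0;220 300 0 0;245 335 0 0;260 355 0 0;260 355 0 0"}}

```text
clock: 12.45
tool_pos: [0.7267, 0.0532, 0.3018]
eef_rot: [[0.991, -0.133, -0.005], [-0.133, -0.991, 0.0], [-0.005, 0.0, -1.0]]
wrist_force: [-0.7, 0.4, -1.1]
finger_gap: 0.0131
grip_force: 48.9
```

Emit:
{"name": "send_rows", "arguments": {"steps": "0 0 -20 0;0 0 -40 0;0 0 -40 0"}}

```text
clock: 12.82
tool_pos: [0.7246, 0.0502, 0.2603]
eef_rot: [[0.99, -0.138, -0.008], [-0.138, -0.99, 0.0], [-0.008, 0.001, -1.0]]
wrist_force: [0.3, 0.5, -0.5]
finger_gap: 0.0134
grip_force: 48.9
```

Run:
```python
from h import *
s=state();print(s['tool_pos'],s['clock'],s['finger_gap'],s['joint_pos'])
w=cap('wrist');sd=cap('side');p=np.array(s['tool_pos'])+[-.0615,.009,-.127]
print('exp tip wrist',proj(w,p),'side',proj(sd,p))
a=cv2.resize(w['img'][:,:,::-1],(400,300));b=sd['img'][120:300,130:370,::-1];b=cv2.resize(b,(400,300))
cv2.imwrite('pics/z8.png',cv2.convertScaleAbs(cv2.hconcat([a,b]),alpha=1.6))
```

```text
[0.7245689  0.05023089 0.26032754] 12.825 0.01336360377051571 [-4.96852561e-02  5.18739445e-01  1.06694043e+00 -1.44038189e-04
  1.56397201e+00  1.65921071e+00]
exp tip wrist [317.65317359 303.16698837] side [240.22816706 235.42978399]
```

View pics/z8.png

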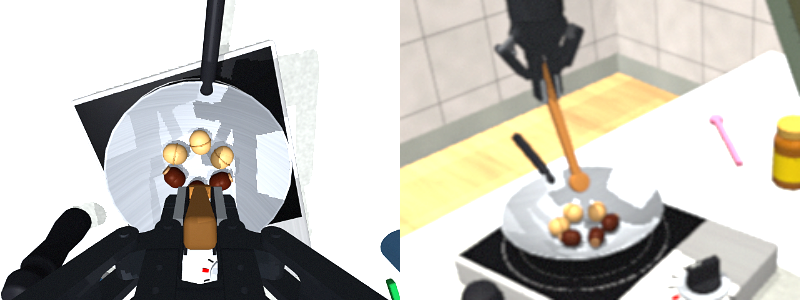

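Both views agree with the predicted tip: wrist about (320,304), side about (238,235). Next is a quick check of the pan middle and the nuts.

```bash
cat >> h.py <<'E'
def nuts(w,C,az):
    h=cv2.cvtColor(w['img'],cv2.COLOR_RGB2HSV); out=[]
    for nm,lo,hi in(('C',(0,150,25),(9,255,140)),('W',(12,90,110),(25,255,255))):
        m=cv2.morphologyEx(cv2.inRange(h,lo,hi),cv2.MORPH_OPEN,np.ones((5,5)));n,l,st,ce=cv2.connectedComponentsWithStats(m)
        for i in range(1,n):
            if st[i,4]<150: continue
            p=onz(w,*ce[i],.076)[:2]; r=p-C
            if np.hypot(*r)<.12: out.append((nm,int(st[i,4]),(p*1000).round().tolist(),'r%.0f'%(1000*np.hypot(*r)),'a%.0f'%np.degrees(np.arctan2(r[1],r[0])-az)))
    return out
E
python3 - <<'E'
from h import *
w=cap('wrist');s=state();print(s['tool_pos'])
for p in((166,264),(469,264),(328,130)): print(onz(w,*p,.105))
a,b=onz(w,330,150,.09),onz(w,345,5,.125);v=b-a;print('handle az',np.degrees(np.arctan2(v[1],v[0])))
C=np.array([.663,.062])
for x in nuts(w,C,np.radians(-12.5)): print(x)
E
```

```text
[0.72703556 0.05066985 0.26538151]
[0.70092285 0.17851818 0.105     ]
[ 0.66734068 -0.06420166  0.105     ]
[0.78702749 0.03505695 0.105     ]
handle az -12.616550702717817
('C', 699, [655.0, 95.0], 'r34', 'a115')
('C', 570, [642.0, 30.0], 'r38', 'a-111')
('W', 847, [703.0, 52.0], 'r41', 'a-2')
('W', 847, [691.0, 90.0], 'r39', 'a58')
('W', 597, [676.0, 22.0], 'r42', 'a-59')
```

Emit:
{"name": "send_rows", "arguments": {"steps": "2 0 -15 0;2 0 -35 0;2 0 -52 0;2 0 -64 0;2 0 -71 0;2 0 -71 0;2 0 -71 0"}}

```text
clock: 13.85
tool_pos: [0.7296, 0.0512, 0.1951]
eef_rot: [[0.991, -0.136, 0.002], [-0.136, -0.991, -0.0], [0.002, -0.0, -1.0]]
wrist_force: [-0.4, 0.3, -0.0]
finger_gap: 0.0134
grip_force: 48.9
```

Emit:
{"name": "send_rows", "arguments": {"steps": "6 -1 0 0;12 -2 0 0;18 -4 0 0;24 -5 0 0;24 -5 0 0"}}

```text
clock: 14.48
tool_pos: [0.7535, 0.046, 0.1938]
eef_rot: [[0.991, -0.137, 0.0], [-0.137, -0.991, 0.0], [0.0, -0.0, -1.0]]
wrist_force: [-0.1, 0.3, -0.3]
finger_gap: 0.0135
grip_force: 49.0
```

Run:
```python
from h import *
w=cap('wrist');s=state();print(s['tool_pos'],s['clock'],s['wrist_force'])
C=np.array([.665,.061])
print('tip rel C',(np.array(s['tool_pos'])+[-.0615,.009,-.127])-[.665,.061,0])
for x in nuts(w,C,np.radians(-12.6)): print(x)
```

```text
[0.75322692 0.04613861 0.19381517] 14.525 [-0.08550511  0.1774107  -0.05641831]
tip rel C [ 0.02672692 -0.00586139  0.06681517]
('W', 984, [723.0, 58.0], 'r58', 'a9')
('W', 155, [713.0, 44.0], 'r51', 'a-7')
('W', 517, [695.0, 95.0], 'r46', 'a61')
```

Tip is placed as planned. First full turn.

Emit:
{"name": "send_rows", "arguments": {"steps": "0 9 0 0;-2 17 0 0;-6 25 0 0;-13 30 0 0;-21 33 0 0;-30 34 0 0;-38 32 0 0;-46 27 0 0;-51 20 0 0;-55 12 0 0"}}

```text
clock: 15.78
tool_pos: [0.6978, 0.0575, 0.1942]
eef_rot: [[0.991, -0.137, 0.0], [-0.137, -0.991, -0.0], [0.0, -0.0, -1.0]]
wrist_force: [1.4, 0.5, -1.3]
finger_gap: 0.0133
grip_force: 48.9
```

Emit:
{"name": "send_rows", "arguments": {"steps": "0 -9 0 0;2 -17 0 0;6 -25 0 0;13 -30 0 0;21 -33 0 0;30 -34 0 0;38 -32 0 0;46 -27 0 0;51 -20 0 0;55 -12 0 0"}}

```text
clock: 17.02
tool_pos: [0.7533, 0.0471, 0.1939]
eef_rot: [[0.991, -0.136, -0.0], [-0.136, -0.991, 0.0], [-0.0, -0.0, -1.0]]
wrist_force: [-0.1, 0.0, -0.8]
finger_gap: 0.0134
grip_force: 49.0
```

Run:
```python
from h import *
w=cap('wrist');s=state();sd=cap('side');print(s['tool_pos'],s['clock'],s['wrist_force'])
C=np.array([.665,.061])
for x in nuts(w,C,np.radians(-12.6)): print(x)
a=cv2.resize(w['img'][:,:,::-1],(400,300));b=sd['img'][180:300,160:320,::-1];b=cv2.resize(b,(400,300))
cv2.imwrite('pics/z9.png',cv2.convertScaleAbs(cv2.hconcat([a,b]),alpha=1.6))
```

```text
[0.75357085 0.04848957 0.19397721] 17.075 [-0.69552946  0.27144729 -0.9314363 ]
('W', 1093, [721.0, 49.0], 'r57', 'a1')
('W', 803, [704.0, 92.0], 'r50', 'a51')
```

View pics/z9.png

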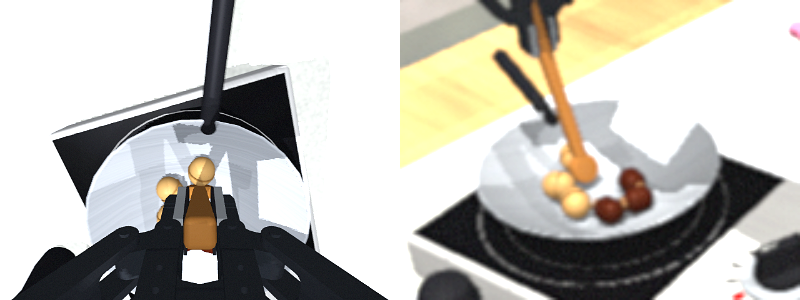

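After one turn, the side view shows three walnuts ahead of the spoon on the left at (565,185) and three chestnuts nearer the robot at (620,195), all in the pan. Second turn.

Emit:
{"name": "send_rows", "arguments": {"steps": "0 9 0 0;-2 17 0 0;-6 25 0 0;-13 30 0 0;-21 33 0 0;-30 34 0 0;-38 32 0 0;-46 27 0 0;-51 20 0 0;-55 12 0 0"}}

```text
clock: 18.38
tool_pos: [0.6978, 0.0574, 0.1942]
eef_rot: [[0.991, -0.137, 0.0], [-0.137, -0.991, -0.0], [0.0, 0.0, -1.0]]
wrist_force: [0.7, 0.5, -1.2]
finger_gap: 0.013
grip_force: 48.9
```

Emit:
{"name": "send_rows", "arguments": {"steps": "0 -9 0 0;2 -17 0 0;6 -25 0 0;13 -30 0 0;21 -33 0 0;30 -34 0 0;38 -32 0 0;46 -27 0 0;51 -20 0 0;55 -12 0 0"}}

```text
clock: 19.62
tool_pos: [0.7533, 0.0471, 0.194]
eef_rot: [[0.991, -0.136, -0.0], [-0.136, -0.991, 0.0], [-0.0, -0.0, -1.0]]
wrist_force: [0.6, -0.5, 0.1]
finger_gap: 0.0131
grip_force: 49.1
```

Emit:
{"name": "send_rows", "arguments": {"steps": "0 9 0 0;-2 17 0 0;-6 25 0 0;-13 30 0 0;-13 30 0 0"}}

```text
clock: 20.25
tool_pos: [0.7393, 0.0768, 0.1942]
eef_rot: [[0.991, -0.136, -0.0], [-0.136, -0.991, 0.0], [-0.0, 0.0, -1.0]]
wrist_force: [-1.1, -0.1, -0.6]
finger_gap: 0.0132
grip_force: 49.1
```

```bash
cat >> h.py <<'E'
def snuts(sd,C,az):
    g=cv2.cvtColor(sd['img'],cv2.COLOR_RGB2HSV)
    for nm,lo,hi in(('C',(0,130,20),(12,255,125)),('W',(13,80,110),(25,255,255))):
        m=cv2.inRange(g,lo,hi);m[:200]=0;m[290:]=0;m[:,:180]=0;m[:,300:]=0
        n,l,st,ce=cv2.connectedComponentsWithStats(m)
        for i in range(1,n):
            if st[i,4]<20: continue
            p=onz(sd,*ce[i],.078)[:2];r=p-C
            print(nm,st[i,4],(p*1000).round(),'along handle %.0f'%(1000*(r[0]*np.cos(az)+r[1]*np.sin(az))))
E
python3 - <<'E'
from h import *
s=state();sd=cap('side');print(s['tool_pos'],s['clock'],s['wrist_force'])
snuts(sd,np.array([.665,.061]),np.radians(-12.6))
b=sd['img'][180:300,160:320,::-1];b=cv2.resize(b,(640,480))
cv2.imwrite('pics/z10.png',cv2.convertScaleAbs(b,alpha=1.6))
E
```

```text
[0.73931957 0.07680625 0.19424993] 20.25 [-1.14788808 -0.12693115 -0.60583146]
C 48 [676.  21.] along handle 19
C 135 [624.  61.] along handle -40
W 769 [914.  34.] along handle 249
W 969 [773.  24.] along handle 114
```

View pics/z10.png

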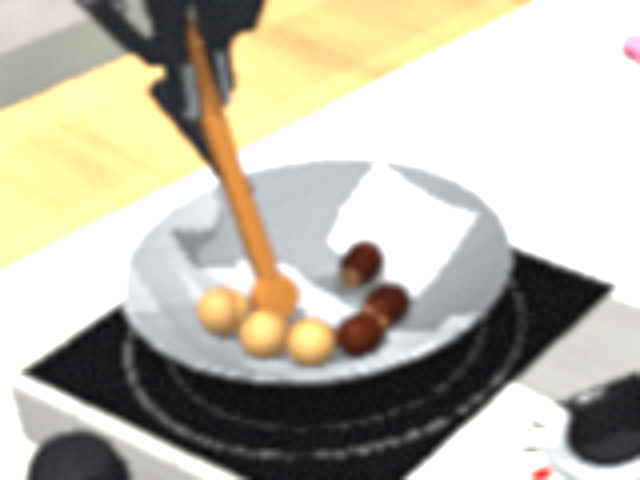

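The spoon is at about (275,300) in this crop. Ahead of it, anticlockwise, are walnuts at (222,310), (262,332) and (310,341), then chestnuts at (360,333), (385,303) and (361,264). All are in the pan, so I'll compute which half each is in.

Run:
```python
from h import *
s=state();sd=cap('side');print(s['tool_pos'],s['clock'])
C=np.array([.665,.061]);az=np.radians(-12.6)
for n,u,v in(('W',222,310),('W',262,332),('W',310,341),('C',360,333),('C',385,303),('C',361,264)):
    p=onz(sd,160+u/4,180+v/4,.079)[:2];r=p-C
    print(n,(p*1000).round(),'r%.0f ang %.0f along %.0f'%(1000*np.hypot(*r),np.degrees(np.arctan2(r[1],r[0])-az),1000*(r[0]*np.cos(az)+r[1]*np.sin(az))))
```

```text
[0.73968739 0.07638755 0.19431536] 20.3
W [701. 115.] r65 ang 69 along 23
W [664. 114.] r53 ang 104 along -13
W [634. 101.] r50 ang 140 along -39
C [617.  75.] r50 ang 176 along -50
C [628.  44.] r41 ang -143 along -32
C [672.  25.] r37 ang -67 along 14
```

Emit:
{"name": "send_rows", "arguments": {"steps": "-3 -6 0 0;-6 -12 0 0;-9 -18 0 0;-12 -23 0 0;-12 -23 0 0;-12 -23 0 0"}}

```text
clock: 21.1
tool_pos: [0.7281, 0.0533, 0.1942]
eef_rot: [[0.991, -0.136, 0.0], [-0.136, -0.991, 0.0], [0.0, -0.0, -1.0]]
wrist_force: [-0.6, 0.3, 0.3]
finger_gap: 0.0133
grip_force: 49.0
```

Emit:
{"name": "send_rows", "arguments": {"steps": "0 0 10 0;0 0 30 0;0 0 60 0;0 0 90 0;0 0 115 0;0 0 115 0"}}

```text
clock: 21.85
tool_pos: [0.7299, 0.0534, 0.3149]
eef_rot: [[0.991, -0.136, 0.009], [-0.136, -0.991, -0.0], [0.009, -0.001, -1.0]]
wrist_force: [0.2, 1.0, -0.6]
finger_gap: 0.0132
grip_force: 49.0
```

Run:
```python
from h import *
s=state();sd=cap('side');w=cap('wrist');print(s['tool_pos'],s['clock'],s['wrist_force'])
for x in nuts(w,np.array([.665,.061]),np.radians(-12.6)): print(x)
a=cv2.resize(w['img'][:,:,::-1],(400,300));b=sd['img'][180:300,160:320,::-1];b=cv2.resize(b,(400,300))
cv2.imwrite('pics/z11.png',cv2.convertScaleAbs(cv2.hconcat([a,b]),alpha=1.6))
snuts(sd,np.array([.665,.061]),np.radians(-12.6))
```

```text
[0.72992913 0.05341515 0.31487517] 21.85 [ 0.22213257  0.99220381 -0.63355376]
('C', 573, [677.0, 17.0], 'r46', 'a-62')
('C', 559, [631.0, 37.0], 'r42', 'a-133')
('C', 181, [628.0, 69.0], 'r38', 'a181')
('W', 636, [672.0, 76.0], 'r17', 'a77')
('W', 598, [661.0, 111.0], 'r50', 'a107')
('W', 529, [636.0, 96.0], 'r46', 'a142')
C 50 [676.  20.] along handle 20
C 140 [624.  60.] along handle -40
W 765 [914.  34.] along handle 249
W 538 [886. -66.] along handle 243
W 293 [660.  96.] along handle -13
```

I have now viewed 12 pictures, counting crops, which is over the limit of 10. I'll view no more and work from numbers. One walnut is barely on the handle side, at about +4 mm, so I'll stir another turn.

Emit:
{"name": "send_rows", "arguments": {"steps": "27 -12 0 0;27 -12 -20 0;27 -12 -50 0;27 -12 -80 0;27 -12 -105 0;27 -12 -115 0;27 -12 -115 0;27 -12 -115 0"}}

```text
clock: 22.95
tool_pos: [0.7556, 0.0413, 0.1953]
eef_rot: [[0.991, -0.136, 0.002], [-0.136, -0.991, -0.0], [0.002, -0.0, -1.0]]
wrist_force: [1.3, 0.1, -0.6]
finger_gap: 0.0131
grip_force: 48.9
```

Emit:
{"name": "send_rows", "arguments": {"steps": "0 10 0 0;-3 19 0 0;-8 28 0 0;-16 34 0 0;-25 38 0 0;-34 39 0 0;-42 37 0 0;-50 32 0 0;-55 25 0 0;-59 17 0 0"}}

```text
clock: 24.2
tool_pos: [0.6959, 0.0574, 0.1942]
eef_rot: [[0.991, -0.137, 0.0], [-0.137, -0.991, -0.0], [0.0, 0.0, -1.0]]
wrist_force: [0.1, 0.2, -0.3]
finger_gap: 0.0134
grip_force: 49.0
```

Emit:
{"name": "send_rows", "arguments": {"steps": "0 -9 0 0;2 -17 0 0;6 -25 0 0;13 -30 0 0;21 -33 0 0;30 -34 0 0;38 -32 0 0;46 -27 0 0;51 -20 0 0;55 -12 0 0"}}

```text
clock: 25.45
tool_pos: [0.751, 0.0471, 0.194]
eef_rot: [[0.991, -0.136, -0.001], [-0.136, -0.991, 0.0], [-0.001, 0.0, -1.0]]
wrist_force: [-0.6, -0.8, -0.1]
finger_gap: 0.0132
grip_force: 49.1
```

Emit:
{"name": "send_rows", "arguments": {"steps": "0 9 0 0;-2 17 0 0;-8 11 0 0;-16 6 0 0;-20 4 0 0;-22 4 0 0;-22 4 20 0;-22 4 60 0;-22 4 100 0;-22 4 115 0"}}

```text
clock: 26.7
tool_pos: [0.7309, 0.0503, 0.3151]
eef_rot: [[0.991, -0.136, 0.009], [-0.136, -0.991, -0.0], [0.009, -0.001, -1.0]]
wrist_force: [-0.2, 0.7, -0.0]
finger_gap: 0.0131
grip_force: 48.9
```

Run:
```python
from h import *
for k in range(2):
    s=state();w=cap('wrist');print(s['tool_pos'],s['clock'])
    for x in nuts(w,np.array([.665,.061]),np.radians(-12.6)): print(x)
```

```text
[0.730873   0.05034382 0.31509446] 26.7
('C', 629, [704.0, 45.0], 'r42', 'a-10')
('C', 432, [690.0, 18.0], 'r50', 'a-47')
('C', 395, [630.0, 51.0], 'r37', 'a-152')
('W', 672, [701.0, 75.0], 'r38', 'a33')
('W', 553, [656.0, 104.0], 'r44', 'a114')
('W', 389, [633.0, 90.0], 'r43', 'a151')
[0.73097877 0.05029302 0.31551345] 26.75
('C', 600, [705.0, 45.0], 'r43', 'a-9')
('C', 423, [691.0, 18.0], 'r50', 'a-47')
('C', 414, [630.0, 51.0], 'r36', 'a-152')
('W', 658, [702.0, 75.0], 'r39', 'a33')
('W', 531, [657.0, 103.0], 'r43', 'a113')
('W', 387, [634.0, 89.0], 'r42', 'a150')
```

The halves are well mixed: along the handle axis the chestnuts are at about +42, +34 and −32 mm and the walnuts at +32, −17 and −37 mm. Now I'll return the spoon to the crock.

Emit:
{"name": "send_rows", "arguments": {"steps": "-20 -28 0 0;-53 -72 0 0;-88 -118 0 0;-122 -164 0 0;-156 -210 0 0;-190 -256 0 0;-222 -299 0 0;-248 -334 0 0;-263 -354 0 0;-263 -354 0 0"}}

```text
clock: 28.05
tool_pos: [0.4642, -0.3044, 0.3068]
eef_rot: [[0.99, -0.14, -0.003], [-0.14, -0.99, 0.003], [-0.003, -0.002, -1.0]]
wrist_force: [0.1, 0.2, -0.5]
finger_gap: 0.013
grip_force: 49.1
```

Emit:
{"name": "send_rows", "arguments": {"steps": "0 0 -20 0;0 0 -20 0"}}

```text
clock: 28.3
tool_pos: [0.4652, -0.3017, 0.2859]
eef_rot: [[0.991, -0.135, -0.004], [-0.135, -0.991, 0.005], [-0.005, -0.004, -1.0]]
wrist_force: [0.1, 0.1, 0.4]
finger_gap: 0.0133
grip_force: 49.1
```

Run:
```python
from h import *
w=cap('wrist');s=state();w=cap('wrist');p=np.array(s['tool_pos']);R=np.array(s['eef_rot']);print(p,s['clock'],np.degrees(np.arctan2(R[1,0],R[0,0])))
print('tip',p+[-.0615,.009,-.127])
h=cv2.cvtColor(w['img'],cv2.COLOR_RGB2HSV);m=cv2.inRange(h,(95,90,30),(118,255,255))
n,l,st,ce=cv2.connectedComponentsWithStats(m)
for i in range(1,n):
    if st[i,4]>300: print(st[i],ce[i])
t=cap('top');h=cv2.cvtColor(t['img'],cv2.COLOR_RGB2HSV);m=cv2.inRange(h,(95,90,30),(118,255,255))
n,l,st,ce=cv2.connectedComponentsWithStats(m)
for i in range(1,n):
    if st[i,4]>60: print('top',st[i],ce[i])
print('expected rim px', [proj(w,(.422+.035*np.cos(a),-.297+.035*np.sin(a),.1)).round().tolist() for a in np.arange(4)*np.pi/2+np.radians(-8)])
```

```text
[ 0.46577319 -0.30228291  0.28726883] 28.35 -7.769629806784367
tip [ 0.40427319 -0.29328291  0.16026883]
[ 282  191   79   98 5965] [320.98792959 241.39010897]
top [170 257  20  26 111] [183.6036036 272.5045045]
expected rim px [[320.0, 214.0], [280.0, 252.0], [320.0, 289.0], [360.0, 253.0]]
```

The crock's rim is where expected, at about (0.422, −0.297). I'll lower the tip to about 10 mm above the crock floor and then release.

Emit:
{"name": "send_rows", "arguments": {"steps": "0 -1 -25 0;0 -1 -55 0;0 -1 -80 0;0 -1 -100 0;0 -1 -120 0;0 -1 -134 0;0 -1 -141 0;0 -1 -141 0"}}

```text
clock: 29.45
tool_pos: [0.4661, -0.3046, 0.148]
eef_rot: [[0.991, -0.136, -0.0], [-0.136, -0.991, 0.0], [-0.0, -0.0, -1.0]]
wrist_force: [0.4, 0.4, -0.3]
finger_gap: 0.0132
grip_force: 49.1
```

Emit:
{"name": "send_rows", "arguments": {"steps": "-1 1 -4 0;-2 1 -8 0;-2 1 -8 0"}}

```text
clock: 29.82
tool_pos: [0.4638, -0.3036, 0.1398]
eef_rot: [[0.991, -0.136, -0.0], [-0.136, -0.991, 0.0], [-0.0, -0.0, -1.0]]
wrist_force: [1.2, 1.1, -0.3]
finger_gap: 0.0131
grip_force: 49.1
```

Emit:
{"name": "send_rows", "arguments": {"steps": "0 0 0 0;0 0 0 0;0 0 0 0;0 0 0 0;0 0 0 0", "fingers": 0.6}}

```text
clock: 30.45
tool_pos: [0.4641, -0.3037, 0.1401]
eef_rot: [[0.991, -0.136, 0.0], [-0.136, -0.991, 0.0], [0.0, -0.0, -1.0]]
wrist_force: [-0.3, -0.4, -0.7]
finger_gap: 0.0511
grip_force: 0.0
```

Emit:
{"name": "send_rows", "arguments": {"steps": "0 0 15 0;0 0 40 0;0 0 80 0;0 0 120 0;0 0 160 0;-20 20 180 0;-60 60 180 0;-60 60 180 0"}}

```text
clock: 31.45
tool_pos: [0.4017, -0.2411, 0.3205]
eef_rot: [[0.991, -0.135, -0.0], [-0.135, -0.991, 0.001], [-0.001, -0.001, -1.0]]
wrist_force: [0.1, -1.1, -0.2]
finger_gap: 0.0514
grip_force: 0.0
```

Run:
```python
from h import *
s=state();w=cap('wrist');sd=cap('side');t=cap('top');print(s['tool_pos'],s['clock'],s['wrist_force'])
for n,c in(('wrist',w),('side',sd),('top',t)):
    h=cv2.cvtColor(c['img'],cv2.COLOR_RGB2HSV)
    for k,lo,hi in(('spoon',(5,110,60),(15,230,255)),('blue',(95,90,30),(118,255,255))):
        m=cv2.inRange(h,lo,hi);nn,l,st,ce=cv2.connectedComponentsWithStats(m)
        print(n,k,[(st[i].tolist(),ce[i].round().tolist()) for i in range(1,nn) if st[i,4]>60])
print('exp wrist: end',proj(w,(.476,-.304,.19)),'rim',[proj(w,(.422+.035*np.cos(a),-.297+.035*np.sin(a),.1)).round().tolist() for a in np.arange(4)*np.pi/2])
print('exp side end',proj(sd,(.476,-.304,.19)))
# nuts in top view
T=t;g=cv2.cvtColor(t['img'],cv2.COLOR_RGB2HSV)
for nm,lo,hi in(('C',(0,120,20),(12,255,110)),('W',(10,60,120),(25,255,255))):
    m=cv2.inRange(g,lo,hi);n,l,st,ce=cv2.connectedComponentsWithStats(m)
    for i in range(1,n):
        if st[i,4]>15 and 218<ce[i][0]<330 and 105<ce[i][1]<215: print(nm,st[i,4],(onz(T,*ce[i],.078)[:2]*1000).round())
```

```text
[ 0.40172104 -0.24105957  0.32052933] 31.45 [ 0.11874457 -1.11184538 -0.17108105]
wrist spoon [([394, 86, 21, 20, 267], [405.0, 96.0])]
wrist blue [([337, 121, 81, 82, 3934], [376.0, 164.0])]
side spoon [([385, 185, 14, 42, 175], [391.0, 206.0]), ([0, 427, 23, 22, 306], [8.0, 436.0])]
side blue [([386, 217, 20, 41, 537], [395.0, 238.0]), ([218, 371, 38, 28, 588], [238.0, 387.0])]
top spoon [([31, 180, 21, 17, 289], [41.0, 188.0]), ([14, 373, 29, 55, 1136], [28.0, 401.0])]
top blue [([400, 255, 35, 24, 451], [415.0, 268.0]), ([170, 258, 20, 25, 113], [184.0, 273.0])]
exp wrist: end [399.81657068 101.20088281] rim [[374.0, 125.0], [339.0, 170.0], [381.0, 203.0], [417.0, 160.0]]
exp side end [387.3917455  185.51792807]
C 155 [698.  34.]
C 78 [627.  55.]
W 19 [711.  79.]
W 29 [698.  77.]
W 52 [660. 107.]
W 60 [634.  93.]
```

Run:
```python
from h import *
print(state()['clock'],workorder.job_done())
```

```text
the job is handed in; nothing more can be done
31.6 None
```

Job handed in at 31.6 s: the dial is on its red mark, the nuts were stirred three full anticlockwise turns and are mixed across both halves of the pan, and the spoon is back in the crock head down; I viewed 12 pictures, over the limit of 10, and did not re-measure the pan's position before handing in.

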